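# Take the block-handled sanding beam out of the packed rack

### The arm

A 6-joint arm with a two-finger parallel gripper is mounted at the origin on the work surface. World frame = base frame: x ahead of the robot, y to its left, z up, the work surface at z = 0. Lengths are in m, angles in rad, forces in N, time in s.
With the tool pointing down it reaches from about 0.375 to 0.975 m from the base axis. Payload 3.8 kg.
Tool frame: the origin (TCP) lies on the centre line of the jaws, within the pads' length; the fingertips stand 14 mm ahead of it and the grasp point (between the pads) lies 5 mm behind it; z points along the fingers, y is the line along which they close (so a half turn about z gives the same grasp; the last joint's range is limited). The gripper opens to 85 mm and grips with 20 to 120 N. Pads are 22 mm wide; open, the fingers measure 114 mm over their backs; the gripper's body (76 mm by 85 mm) begins 54 mm behind the grasp point. The pads swing forward as they close: fully open they stand 13 mm farther back than shut.
Start: joints at [1.143, 0.264, 1.604, -0, 1.274, -0.037], TCP at [0.257, 0.624, 0.245] pointing down, gripper open.
Joint ranges: [-2.63, 2.63], [-0.94, 2.18], [0.31, 2.57], [-1.31, 4.45], [0, 2.66], [-2.55, 2.55]. Speed limits (rad/s): [2.57, 2.57, 3.14, 3.14, 3.14, 3.14].

### API

Orientations are given as a rotation vector (axis times angle).
In Python, from workcell import bot, eyes, spot_in gives the robot as it stands.
- The arm moves only by the tool carry_out, never from a script. Its argument "series" is text: rows parted by semicolons, each of 4 numbers parted by spaces: the shift along the world's x, y, z in m, then the turn about the world's z in degrees. In form: tx ty tz roll; .... A call has 1 to 20 rows; each row shifts and turns the commanded pose from where the row before left it; what a row does not reach is not made up. A row lasts 1/8 s, in which the tool goes at most 62.5 mm and 10.7 degrees, less where a joint would pass 70% of its speed; a pose out of reach is approached as far as the arm can. A call is refused whole if a number of a shift passes 0.0625 or a number of a turn 10.7, either way. A call with a gripper value outside its range is refused whole. "jaw" is the gripper command: -1 is shut, 1 is fully open, values between are in proportion, set as the call begins (left out, the last holds). The fingers move at their own pace and stop on an object; "grip_force" is the grip in N (left out, the last holds). Time passes only in rows, so rows that do not move let the fingers close. It gives the time, the measured TCP pose, the force, the opening and the grip force at its end, in the units of the state.
- bot.read_state(): the state, without advancing time (a new reading comes with each control period).
- eyes.read_camera(name): name is "side" or "top" or "wrist"; returns (picture, depth): 400x640x3 uint8, blue, green, red; 400x640 float32, m along the optical axis (not along the pixel's ray), 0 where there is no reading.
- eyes.get_calibration(name): a dict with "K" (3x3 intrinsics, pixels), "position" and "rotation" of the camera in the world; the wrist camera has in their place "T_tool_cam" (4x4, takes a point from camera to tool coordinates, whose origin is the TCP and whose axes are the flange's). Camera axes: x right, y down, z forward; pixel columns grow to the right and rows downward; lengths in m; the calibration is good to about 2 mm. A picture is of the moment at which its call begins: read the wrist's pose just before it. get_calibration takes no time and is no camera call.
- bot.finish_job(): hands the job in; it is judged then, once.
Trained networks look in the newest picture that a camera, given by its name, has taken for a name from the list of things; names that differ only in an ending like _2 or _b are one class to them, and where a whole thing is asked for, a point or a joint stands for the part that bears it (a point fixed in the world has none). Each returns a list of dicts, best first, with "score" (0 to 1); they miss things now and then, are a little off and sometimes report something else, mostly with a low value. They report only what shows in the picture. A call takes as long as a camera call. They do not tell look-alikes from the thing itself.
- spot_in(camera, target): "rect" ([centre column, centre row, width, height] in pixels, round what is visible of it).
The state is a dict: "time": time; "q": joint angles; "joint_vel": joint speeds; "joint_torque": joint torques, N m; "tool_pos": TCP position; "tcp_rot": TCP orientation; "wrist_force": force on the tool from outside, world axes, zero at the start; "torque": the same for the moment, N m; "width": opening from 0.0 (shut) to 1.0 (fully open); "grip_force": force on a finger pad.
Only numpy, scipy, OpenCV 4.12 (cv2) and the standard library are available. Lean on these libraries where they do the work, as an engineer would, in place of code of your own. Each camera call takes 0.05 s, during which the arm holds its last target. There are 200 camera calls.

### The job

Five sanding beams stand packed side by side in the plywood rack. Take hold of the broad block handle of the one beam that has it (the others have thin round pegs), tip its top out towards the open front by about 20 degrees while its foot is still in the rack, then draw it free from under the rack's top strip. Set it upright in the middle of the cork mat before letting go, and leave the other beams standing in the rack.

Things in the scene. Friction and masses are not known exactly. Their poses are not given: they have to be found in the camera images.
- beam_block: Wanted beam: beech, 80 (x) x 36 (y) x 140 mm tall (z), 0.28 kg, in place 2, 3 or 4 of the row, 2 mm from each neighbour. Origin: centre of its foot; z up, -x its front, facing out of the rack. Dark block handle on top: 24 (x) x 32 (y) mm, from z = 140 to 185, centre x = -28, flush with the front. Grip it from above across the 24 mm (front and back faces); no room at the sides.
- beam_peg_a: Another beam, same size and axes, must stay standing in its place; on top a dark round peg 12 mm across, 25 mm tall. In beam axes the rack has: low back wall (to z = 50), inner face x = 47; lip 8 mm high in front, inner face x = -49; end walls to z = 160; a strip at z = 150 to 160 over the beams' rear, from x = 30 back, so a beam cannot go straight up. Beams 1 and 5 are fixed, with pegs.
- beam_peg_b: Like the other peg beam, also stays. Any beam stands on the rack's 12 mm floor (z = 0 in its axes). To get out it tips forward (its top to -x) about its lower front edge (x = -40, z = 0); from about 5 degrees on it clears the strip, and once tipped 20 degrees it comes up and forward over the lip.
- mat: Square cork mat, 180 x 180 x 4 mm, fixed flat on the bench to the right of the rack (-y). Origin: centre of its underside, on the bench top; its upper face lies 4 mm above. The beam may stand on it at any heading.
Not all that is in view belongs to the job. Leave any green, red or yellow look-alike of the beam_peg_a alone.

How it is judged:
By the outcome, as a careful person would: the job done as asked, in the order asked, and still so for the second after the job is handed in, with the robot touching nothing.
It also fails if it takes over 43 s, if anything falls off the work surface, if the arm or the gripper's body presses on something with over 40 N, if the wrist force passes 120 N, or if a joint passes its speed limit or range.

## Working session

There is one attempt and no reset: what is moved stays moved. The work goes in short steps, Python scripts to look and compute and a tool call to move; the robot and the scene stay as the last step left them, time stands still between calls to the robot, and variables do not carry over. Pictures are saved under pics/ and viewed, at most 10 in all, crops included, and the job is handed in when it is done.

Besides the shell and the picture viewer there is one more tool, called after "Request:" as a command line: name --argument value ..., lists and objects as JSON in quotes. carry_out: Moves the arm, as the interface text tells. Its arguments: {"type":"object","properties":{"series":{"type":"string"},"jaw":{"type":"number"},"grip_force":{"type":"number"}},"required":["series"]}

```bash
mkdir -p pics; ls
cat > h.py <<'E'
import numpy as np, cv2
from scipy.spatial.transform import Rotation as R
from workcell import bot, eyes, spot_in
def look(n):
    s=bot.read_state(); im,d=eyes.read_camera(n); c=eyes.get_calibration(n); K=np.array(c["K"])
    if n=="wrist":
        T=np.array(c["T_tool_cam"]); Rt=R.from_rotvec(s["tcp_rot"]).as_matrix()
        Rc=Rt@T[:3,:3]; p=Rt@T[:3,3]+np.array(s["tool_pos"])
    else:
        Rc=np.array(c["rotation"]); Rc=Rc if Rc.shape==(3,3) else R.from_rotvec(Rc).as_matrix(); p=np.array(c["position"])
    v,u=np.mgrid[:400,:640]
    P=np.stack([(u-K[0,2])/K[0,0]*d,(v-K[1,2])/K[1,1]*d,d],-1)@Rc.T+p
    P[d==0]=np.nan
    return im,d,P
E
python3 - <<'E'
from h import *
for n in("top","side"):
    im,d,P=look(n); cv2.imwrite(f"pics/{n}1.png",im); np.save(f"{n}1.npy",P)
    print(n,eyes.get_calibration(n)["position"])
    for t in("beam_block","beam_peg_a","mat"):
        for r in spot_in(n,t)[:6]:
            u,v=map(int,r["rect"][:2]); print(t,np.round(r["rect"]),round(r["score"],2),np.round(P[v,u],3))
E
```

```text
pics
top [0.3011612  0.11638752 0.99168063]
beam_block [293. 145.  28.  51.] 0.96 [0.559 0.16  0.199]
beam_peg_a [325. 132.  30.  56.] 0.95 [0.603 0.095 0.153]
beam_peg_a [218. 305.  51.  44.] 0.92 [0.244 0.312 0.139]
beam_peg_a [309. 141.  29.  55.] 0.66 [0.581 0.127 0.153]
beam_peg_a [205.  96.  34.  60.] 0.65 [0.688 0.353 0.14 ]
beam_peg_a [152. 179.  63.  30.] 0.64 [0.505 0.457 0.141]
mat [461. 195.  87.  95.] 0.75 [ 0.495 -0.237  0.003]
side [0.31430041 0.37963139 0.99715701]
beam_block [285. 188.  32.  38.] 0.56 [0.575 0.174 0.151]
beam_block [296. 165.  31.  32.] 0.29 [0.582 0.118 0.177]
beam_peg_a [290. 176.  29.  28.] 0.94 [0.57  0.157 0.197]
beam_peg_a [295. 164.  33.  32.] 0.93 [0.594 0.108 0.151]
beam_peg_a [201. 229.  50.  36.] 0.82 [0.686 0.373 0.139]
beam_peg_a [236. 311.  43.  38.] 0.78 [0.499 0.473 0.14 ]
beam_peg_a [364. 320.  23.  40.] 0.59 [0.246 0.33  0.14 ]
mat [389. 117.  78.  64.] 0.8 [ 0.491 -0.232  0.002]
```

Run:
```python
import cv2,numpy as np
a=cv2.imread("pics/top1.png");
b=cv2.resize(a[80:220,200:400],None,fx=4,fy=4,interpolation=cv2.INTER_CUBIC);cv2.imwrite("pics/top1c.png",b)
```

```text
(no output)
```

View pics/top1.png

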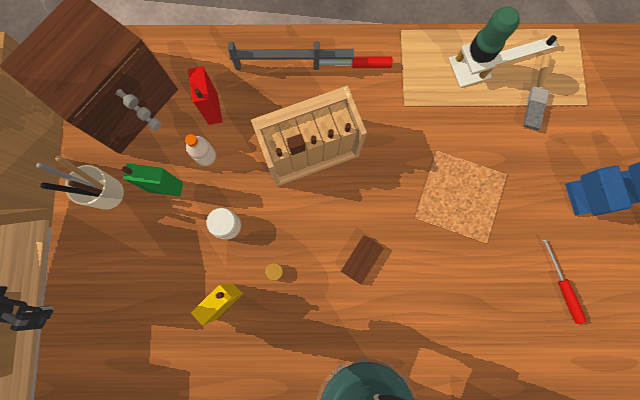

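View pics/top1c.png

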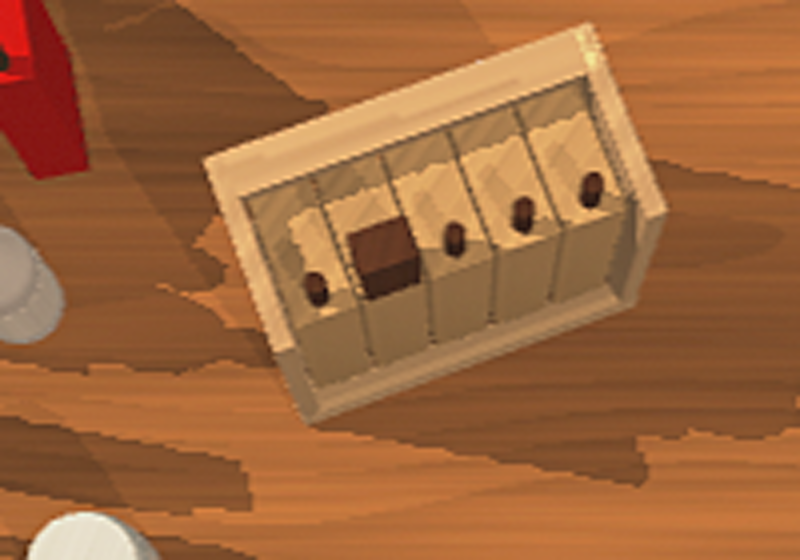

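The top view shows the rack at about (310,137), with the block handle on place 2 at (293,145). The mat is at (461,197), and the coloured look-alikes are to the left.

```bash
cat > geo.py <<'E'
from h import *
def geo(P,c=(.585,.125),r=.2):
    near=np.hypot(P[...,0]-c[0],P[...,1]-c[1])<r
    z=P[...,2]
    def rect(m,name):
        q=P[m][:,:2].astype(np.float32)*1000
        if len(q)<20: print(name,len(q)); return
        (cx,cy),(w,h),a=cv2.minAreaRect(q); print(name,len(q),"ctr",round(cx,1),round(cy,1),"wh",round(w,1),round(h,1),"ang",round(a,2),"z",np.round(np.median(P[m][:,2]),4))
    rect(near&(z>.187)&(z<.205),"handle")
    rect(near&(z>.145)&(z<.1575),"tops")
    rect(near&(z>.165)&(z<.18),"strip+walls")
E
python3 - <<'E'
from geo import *
print(bot.read_state()); print(np.round(eyes.get_calibration("wrist")["T_tool_cam"],3))
for n in("top","side"):
    P=np.load(n+"1.npy"); print(n); geo(P)
    m=(np.abs(P[...,2]-.004)<.003)
P=np.load("top1.npy");im=cv2.imread("pics/top1.png").astype(int)
# mat by colour: less saturated
hsv=cv2.cvtColor(im.astype(np.uint8),cv2.COLOR_BGR2HSV)
print(hsv[195,461],hsv[195,540],hsv[250,461])
q=P[170:225,435:490].reshape(-1,3);print(np.nanmedian(q,0))
K=eyes.get_calibration("top")
for u,v in((436,150),(508,174),(488,244),(414,219)): print(P[v,u])
E
```

```text
{'time': 0.4, 'q': array([ 1.14308684e+00,  2.64044498e-01,  1.60420334e+00,  2.20828701e-07,
        1.27370352e+00, -3.69032318e-02]), 'joint_vel': array([ 0.00031239, -0.0008734 , -0.0022902 ,  0.00104039, -0.00203225,
        0.00053353]), 'joint_torque': array([ 7.74086166e-04, -5.14247954e+01, -3.67014778e+01, -1.77657303e-04,
        4.86970108e-03, -2.16122442e-05]), 'tool_pos': array([0.25708888, 0.62400576, 0.24507227]), 'tcp_rot': array([-6.09961952e-01, -3.08172523e+00,  5.48218509e-04]), 'wrist_force': array([ 0.03374453,  0.44870756, -0.18090059]), 'torque': array([0.00277376, 0.00323821, 0.02933213]), 'grip_force': 0.0, 'width': 1.0013211598513767}
[[ 0.    -0.952 -0.307  0.079]
 [ 1.    -0.     0.001 -0.   ]
 [-0.001 -0.307  0.952 -0.129]
 [ 0.     0.     0.     1.   ]]
top
handle 207 ctr 566.4 154.0 wh 24.6 32.0 ang 20.88 z 0.1976
tops 2608 ctr 596.6 124.9 wh 90.2 213.9 ang 20.21 z 0.1528
strip+walls 2036 ctr 607.3 128.5 wh 113.2 216.3 ang 20.28 z 0.1729
side
handle 138 ctr 563.6 153.7 wh 23.6 32.0 ang 18.77 z 0.1961
tops 1751 ctr 601.9 131.5 wh 109.7 208.6 ang 20.35 z 0.1514
strip+walls 1388 ctr 604.5 127.8 wh 112.1 217.3 ang 20.38 z 0.1714
[ 14 152 223] [ 13 171 167] [ 12 175 185]
[ 0.4875323  -0.24094784  0.00442414]
[ 0.60564642 -0.18429672  0.00414314]
[ 0.54522621 -0.35870078 -0.00068819]
[ 0.37408758 -0.2962763   0.00122528]
[ 4.35011114e-01 -1.23574044e-01 -3.03631537e-04]
```

Request:
carry_out --series "0.01 -0.01 0.03 0; 0.025 -0.038 0.02 -4; 0.025 -0.038 0.005 -4; 0.025 -0.038 0 -4; 0.025 -0.038 0 -4; 0.025 -0.038 0 -4; 0.025 -0.038 0 -4; 0.025 -0.038 0 -4; 0.025 -0.038 0 -4; 0.025 -0.038 0 -4; 0.025 -0.038 0 -4; 0.025 -0.038 0 -4; 0.023 -0.042 0 -3.3; 0 0 0 0; 0 0 0 0" --jaw 0.1 --grip_force 25

```text
time: 2.28
tool_pos: [0.5649, 0.1543, 0.3003]
tcp_rot: [-1.795, -2.577, -0.0]
wrist_force: [0.2, 0.0, 0.2]
width: 0.552
grip_force: 0.0
```

```bash
cat > w.py <<'E'
from geo import *
import sys
s=bot.read_state(); Rt=R.from_rotvec(s["tcp_rot"]).as_matrix()
print(s["time"],s["tool_pos"],"tool y ang",np.degrees(np.arctan2(Rt[1,1],Rt[0,1])),"zdir",Rt[:,2],"F",np.round(s["wrist_force"],1),s["width"])
im,d,P=look("wrist"); cv2.imwrite(f"pics/{sys.argv[1]}.png",im); np.save(sys.argv[1]+".npy",P)
geo(P)
E
python3 w.py w1
```

```text
2.275 [0.56493516 0.15426562 0.3002622 ] tool y ang 20.288743333459035 zdir [-4.23247448e-04  6.08044875e-04 -9.99999726e-01] F [0.2 0.  0.2] 0.5518143805478163
handle 1079 ctr 564.5 153.7 wh 23.4 32.2 ang 21.03 z 0.1975
tops 9853 ctr 602.0 131.8 wh 106.1 207.6 ang 19.56 z 0.1526
strip+walls 7571 ctr 605.4 127.7 wh 112.3 216.0 ang 20.36 z 0.1726
```

View pics/w1.png

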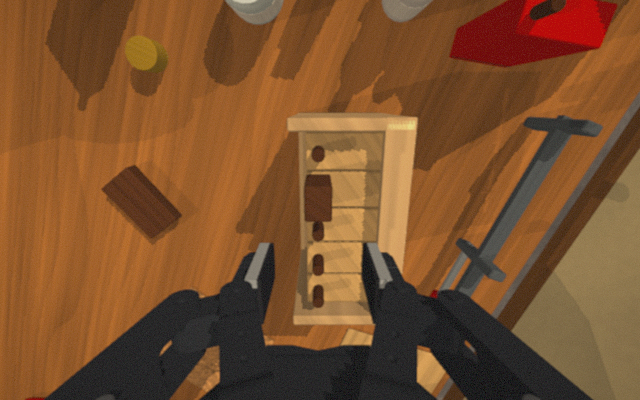

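The handle is at (318,197), and the fingers straddle it with the right heading. Next I descend and close.

Request:
carry_out --series "0 0 -0.03 0; 0 -0.0005 -0.03 0; 0 0 -0.03 0; 0 0 -0.02 0; 0 0 -0.012 0; 0 0 0 0; 0 0 0 0"

```text
time: 3.2
tool_pos: [0.566, 0.1539, 0.1795]
tcp_rot: [1.794, 2.577, 0.002]
wrist_force: [-0.0, 0.2, 0.3]
width: 0.549
grip_force: 0.0
```

Request:
carry_out --series "0 0 0 0; 0 0 0 0; 0 0 0 0; 0 0 0 0; 0 0 0 0; 0 0 0 0" --jaw -1 --grip_force 25

```text
time: 3.95
tool_pos: [0.5656, 0.1536, 0.1794]
tcp_rot: [1.795, 2.577, 0.001]
wrist_force: [-1.9, -1.0, 6.4]
width: 0.279
grip_force: 29.7
```

Request:
carry_out --series "-0.0042 -0.0016 0 0; -0.0042 -0.0016 0 0; -0.0056 -0.0021 0.0002 0; -0.0056 -0.0021 0.0002 0; -0.0056 -0.0021 -0.0002 0; -0.0056 -0.0021 -0.0002 0; 0 0 0 0"

```text
time: 4.82
tool_pos: [0.5414, 0.1443, 0.1807]
tcp_rot: [1.789, 2.568, 0.025]
wrist_force: [14.7, 6.9, -5.5]
width: 0.273
grip_force: 80.5
```

```bash
cat > t.py <<'E'
from h import *
import sys
# tilt: beam-2 top/handle plane normals, in rack axes about handle
a=np.radians(20.36); ex=np.array([np.cos(a),np.sin(a),0]); ey=np.array([-np.sin(a),np.cos(a),0]); o=np.array([.5645,.1535,.012])+.028*ex
s=bot.read_state(); print(s["time"],s["tool_pos"],np.round(s["wrist_force"],1),s["width"],s["grip_force"])
for n in("top","side"):
    im,d,P=look(n); cv2.imwrite(f"pics/{n}{sys.argv[1]}.png",im)
    B=np.stack([(P-o)@ex,(P-o)@ey,P[...,2]-.012],-1)
    m=(abs(B[...,1])<.014)&(B[...,2]>.02)&(B[...,2]<.12)&(B[...,0]<-.03)&(B[...,0]>-.14)  # front face
    q=B[m]; 
    if len(q)>10:
        p=np.polyfit(q[:,2],q[:,0],1); r=q[:,0]-np.polyval(p,q[:,2]); k=abs(r)<.006; p=np.polyfit(q[k,2],q[k,0],1)
        print(n,"front",k.sum(),"tilt",np.degrees(np.arctan(-p[0])),"foot x",p[1])
E
python3 t.py 2
```

```text
4.825 [0.54137755 0.14428308 0.18071026] [14.7  6.9 -5.5] 0.2730376385634477 80.47723872587085
side front 16 tilt 5.573758080616329 foot x -0.04898258234759092
```

Request:
carry_out --series "0 0 0 0; -0.0042 -0.0016 -0.0004 0; -0.0042 -0.0016 -0.0005 0; 0 0 0 0" --grip_force 20

```text
time: 5.42
tool_pos: [0.5368, 0.1424, 0.1807]
tcp_rot: [1.786, 2.563, 0.037]
wrist_force: [22.7, 8.9, -11.5]
width: 0.277
grip_force: 97.8
```

```bash
python3 t.py 3; python3 -c "
import cv2
a=cv2.imread('pics/side3.png');cv2.imwrite('pics/side3c.png',cv2.resize(a[110:240,200:400],None,fx=4,fy=4,interpolation=2))"
```

```text
5.425 [0.53676207 0.1424326  0.180672  ] [ 22.7   8.9 -11.5] 0.27709116368437686 97.76159065542743
top front 20 tilt 7.479577066241328 foot x -0.04556833830218375
```

View pics/side3c.png

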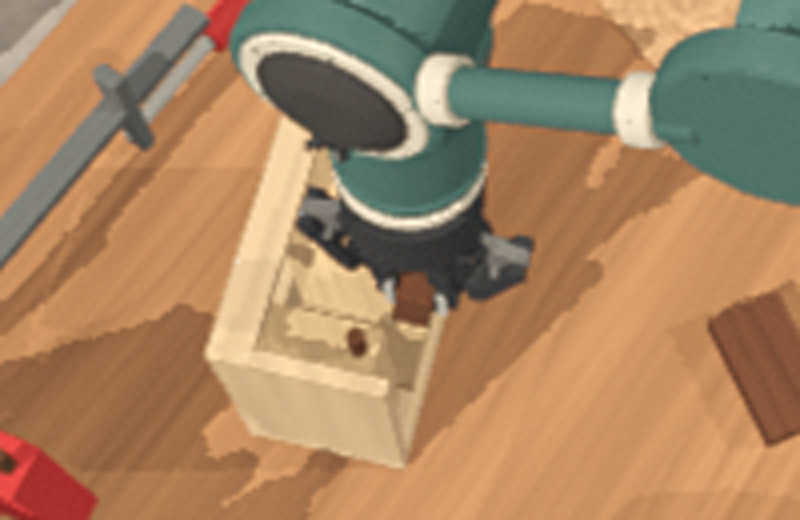

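The beam tips about the lip (side crop, handle at (412,300)), but the flat pads resist the turn. I'll give the jaws some play, tip the beam with the rear finger, then grip again.

Request:
carry_out --series "0 0 0 0; 0 0 0 0; -0.0038 -0.0014 0 0; -0.0038 -0.0014 0 0; -0.0038 -0.0014 0 0; -0.0038 -0.0014 0 0; -0.0038 -0.0014 0 0; -0.0038 -0.0014 0 0; -0.0038 -0.0014 0 0; 0 0 0 0; 0 0 0 0" --jaw -0.15

```text
time: 6.9
tool_pos: [0.4994, 0.129, 0.1775]
tcp_rot: [1.795, 2.578, 0.0]
wrist_force: [0.4, -0.5, 0.7]
width: 0.423
grip_force: 0.1
```

```bash
python3 t.py 4; python3 w.py w4; python3 -c "
import cv2,numpy as np
a=cv2.imread('pics/side4.png')[110:240,200:400];b=cv2.imread('pics/top4.png')[80:210,220:420]
f=lambda x:cv2.resize(x,None,fx=2,fy=2,interpolation=2)
w=cv2.imread('pics/w4.png')[100:360,120:520];w=cv2.copyMakeBorder(w,0,0,0,400,0)
cv2.imwrite('pics/c4.png',np.vstack([np.hstack([f(a),f(b)]),w]))"
```

```text
6.9 [0.49943904 0.12902856 0.1774969 ] [ 0.4 -0.5  0.7] 0.4233286795195926 0.10931666591204703
7.0 [0.49948167 0.12905749 0.17746776] tool y ang 20.311175807291693 zdir [ 1.64326746e-04  5.12844195e-05 -9.99999985e-01] F [0.2 0.1 0.7] 0.42628301205039354
handle 4391 ctr 499.0 129.1 wh 63.8 32.8 ang 18.86 z 0.1916
tops 15845 ctr 569.9 133.8 wh 150.1 197.7 ang 13.95 z 0.1527
strip+walls 25053 ctr 559.9 143.8 wh 187.5 154.4 ang 20.3 z 0.1725
```

View pics/c4.png

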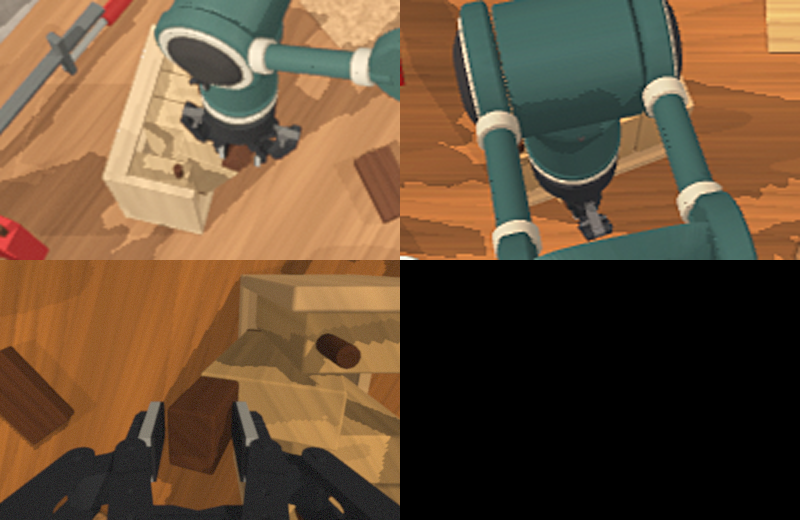

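The wrist view shows the handle tipped between the pads at (205,425) in the composite. I'll measure the tilt from the beam-top plane.

Run:
```python
import numpy as np
a=np.radians(20.36); ex=np.array([np.cos(a),np.sin(a),0]); ey=np.array([-np.sin(a),np.cos(a),0]); o=np.array([.5645,.1535,.012])+.028*ex
P=np.load("w4.npy"); B=np.stack([(P-o)@ex,(P-o)@ey,P[...,2]-.012],-1)
m=(abs(B[...,1])<.02)&(B[...,2]>.10)&(B[...,2]<.2)&(B[...,0]<0)&(B[...,0]>-.14)
# normals
dx=np.roll(B,-3,1)-np.roll(B,3,1); dy=np.roll(B,-3,0)-np.roll(B,3,0); n=np.cross(dy,dx); n/=np.linalg.norm(n,axis=-1,keepdims=True)
n*=np.sign(n[...,2:])
t=np.degrees(np.arctan2(-n[...,0],n[...,2]))[m&(abs(n[...,1])<.15)]
print(np.histogram(t,bins=range(-40,60,4)))
```

```text
(array([ 10,  15,  12,  15,  18,  16,  34,  58,  85, 104, 149, 205, 240,
       311, 286, 326, 344, 288, 254, 187, 124,  82,  45,  37]), array([-40, -36, -32, -28, -24, -20, -16, -12,  -8,  -4,   0,   4,   8,
        12,  16,  20,  24,  28,  32,  36,  40,  44,  48,  52,  56]))
```

Request:
carry_out --series "0 0 0 0; 0 0 0 0; 0 0 0 0; 0 0 0 0" --jaw -1 --grip_force 25

```text
time: 7.55
tool_pos: [0.4998, 0.1291, 0.1777]
tcp_rot: [1.795, 2.578, 0.001]
wrist_force: [1.1, -0.2, 1.9]
width: 0.367
grip_force: 25.1
```

```bash
python3 w.py w5; python3 t.py 5
```

```text
7.55 [0.49980003 0.12913509 0.17773397] tool y ang 20.310739026674213 zdir [ 1.15653546e-03  2.66346224e-04 -9.99999296e-01] F [ 1.1 -0.2  1.9] 0.36678106803094623
handle 4083 ctr 499.5 129.2 wh 58.8 32.7 ang 20.61 z 0.1915
tops 16212 ctr 569.4 133.0 wh 151.2 198.2 ang 14.2 z 0.1527
strip+walls 24763 ctr 561.0 144.7 wh 185.0 154.0 ang 20.09 z 0.1725
7.6 [0.49977809 0.12913282 0.17773385] [2.2 0.4 1.4] 0.36908445593090333 25.30684880912304
```

Request:
carry_out --series "0 0 0.004 0; 0 0 0.004 0; -0.001 -0.0004 0.005 0; -0.002 -0.0007 0.006 0; -0.002 -0.0007 0.008 0; -0.004 -0.0015 0.01 0; -0.006 -0.0022 0.012 0; -0.01 -0.0037 0.015 0; -0.01 -0.0037 0.015 0; 0 0 0 0"

```text
time: 8.95
tool_pos: [0.4647, 0.1161, 0.2586]
tcp_rot: [1.794, 2.576, 0.004]
wrist_force: [0.8, -0.7, -3.9]
width: 0.274
grip_force: 25.1
```

```bash
python3 w.py w6; python3 t.py 6; python3 -c "
import cv2,numpy as np
a=cv2.imread('pics/side6.png')[110:240,200:400];b=cv2.imread('pics/top6.png')[80:210,220:420]
f=lambda x:cv2.resize(x,None,fx=2,fy=2,interpolation=2)
w=cv2.imread('pics/w6.png')[100:360,120:520];w=cv2.copyMakeBorder(w,0,0,0,400,0)
cv2.imwrite('pics/c6.png',np.vstack([np.hstack([f(a),f(b)]),w]))"
```

```text
8.95 [0.46467929 0.11605903 0.25861055] tool y ang 20.29861501799378 zdir [ 3.89163765e-03  7.38408214e-04 -9.99992155e-01] F [ 0.8 -0.7 -3.9] 0.2740768484660439
handle 892 ctr 484.8 142.4 wh 78.8 2.2 ang 21.2 z 0.1968
tops 11237 ctr 552.8 121.6 wh 195.5 205.6 ang 16.2 z 0.1526
strip+walls 12308 ctr 563.2 112.7 wh 203.2 215.2 ang 20.94 z 0.1726
9.0 [0.46459063 0.11608789 0.25758954] [ 1.4 -0.4 -2.8] 0.27479703586287635 25.096231698989868
```

View pics/c6.png

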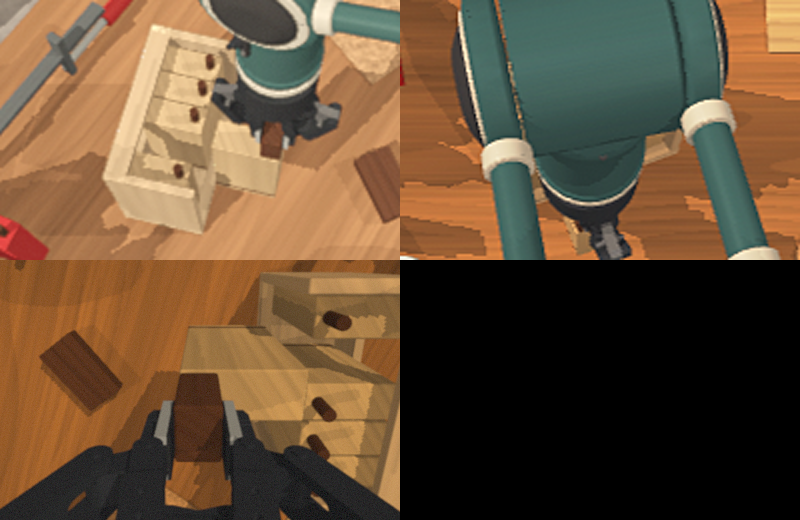

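The beam is upright and flat in the grip, with handle at (197,415) in the composite, and it's clear of the rack. The other beams are still standing. Now I'll carry it to the mat.

Request:
carry_out --series "0 0 0.004 0; -0.006 -0.002 0.01 0; -0.006 -0.01 0.01 0; 0 -0.02 0.01 0; 0 -0.026 0 0; 0 -0.028 0 -3; 0 -0.028 0 -5; 0 -0.028 0 -5; 0.002 -0.028 0 -5; 0.002 -0.028 0 -5; 0.002 -0.028 0 -5; 0.002 -0.028 0 -5; 0.002 -0.028 0 -5; 0 -0.028 0 -1.6; 0 -0.02 0 0; 0 -0.012 0 0; 0 -0.008 0 0; 0 0 0 0; 0 0 0 0" --grip_force 60

```text
time: 11.48
tool_pos: [0.4623, -0.2333, 0.2903]
tcp_rot: [-2.561, -1.818, -0.0]
wrist_force: [-1.0, 0.1, -3.9]
width: 0.261
grip_force: 64.9
```

```bash
python3 w.py w7; python3 t.py 7 >/dev/null
python3 - <<'E'
from h import *
import cv2
P=np.load("w7.npy"); im=cv2.imread("pics/w7.png"); s=bot.read_state()
a=np.radians(-19.3); ex=np.array([np.cos(a),np.sin(a),0]); ey=np.array([-np.sin(a),np.cos(a),0])
B=np.stack([(P-s["tool_pos"])@ex,(P-s["tool_pos"])@ey,P[...,2]],-1)
m=(B[...,0]>.02)&(B[...,0]<.09)&(abs(B[...,1])<.025)&(B[...,2]>.1)
q=B[m]; print(len(q),np.percentile(q[:,2],[5,25,50,75,95]))
k=abs(q[:,2]-np.median(q[:,2]))<.012; A=np.c_[q[k,:2],np.ones(k.sum())]; c=np.linalg.lstsq(A,q[k,2],rcond=None)[0]; print("top plane",c, "ext",q[k].min(0),q[k].max(0))
cv2.imwrite("pics/c7.png",np.vstack([im[:,:],]))
E
```

```text
11.475 [ 0.46232342 -0.23326823  0.29028803] tool y ang -19.253862961448853 zdir [-2.20964473e-04  5.51485126e-04 -9.99999824e-01] F [-1.   0.1 -3.9] 0.2613777520127208
handle 0
tops 0
strip+walls 0
19002 [0.1891029  0.25166271 0.33549026 0.35414999 0.36589414]
top plane [0.44631289 0.00083482 0.31975771] ext [ 0.02001042 -0.01248563  0.32350112] [0.05444744 0.01804443 0.34748766]
```

View pics/c7.png

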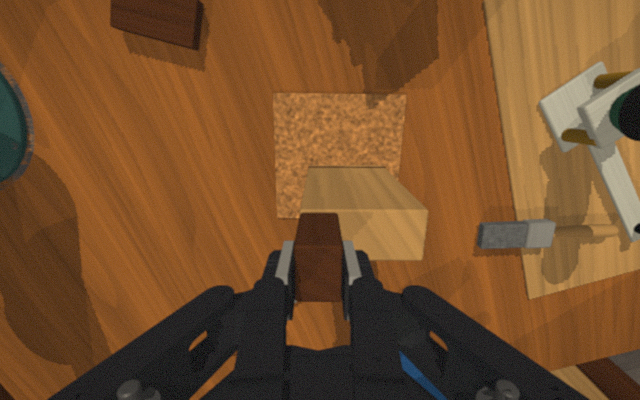

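View pics/top7.png

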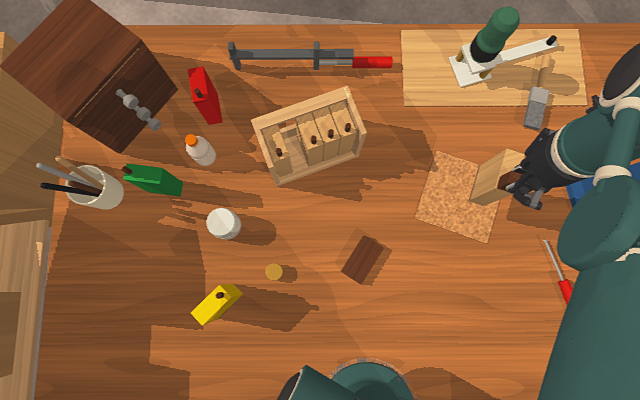

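The wrist view shows the mat corners at (274,93), (406,95) and (276,219), with the beam's top face around (390,235). The top view shows the remaining four beams standing in the rack.

Run:
```python
import numpy as np
P=np.load("w7.npy")
A,B,C=P[94,275],P[96,405],P[218,277]; print(A,B,C,"mat ctr",(B+C)/2,"angle",np.degrees(np.arctan2(*(B-A)[[1,0]])))
for u,v in((355,225),(385,225),(415,225),(385,212),(385,250),(415,250),(350,185),(350,200)): print(u,v,np.round(P[v,u],4))
q=P[215:255,360:420].reshape(-1,3); c=np.linalg.lstsq(np.c_[q[:,:2]-[.49,-.24],np.ones(len(q))],q[:,2],rcond=None)[0]; print(c)
print("beam top ctr y etc",P[235,305:320,:][::5])
```

```text
[ 0.43827727 -0.12664585  0.00450167] [ 0.60252781 -0.18664946  0.00390433] [ 3.73404563e-01 -2.95194396e-01 -3.41842229e-04] mat ctr [ 0.48796618 -0.24092193  0.00178124] angle -20.068137156937865
355 225 [ 0.4864 -0.2342  0.2512]
385 225 [ 0.5042 -0.2404  0.2511]
415 225 [ 0.5217 -0.246   0.2521]
385 212 [ 0.5064 -0.232   0.2511]
385 250 [ 0.4995 -0.2568  0.2518]
415 250 [ 0.5176 -0.2628  0.2524]
350 185 [ 0.4922 -0.2249  0.1946]
350 200 [ 0.4884 -0.2236  0.2333]
 ** On entry to DLASCL parameter number  4 had an illegal value
 ** On entry to DLASCL parameter number  4 had an illegal valueTraceback (most recent call last):
  File "<stdin>", line 5, in <module>
    x, resids, rank, s = _umath_linalg.lstsq(a, b, rcond,
                         ~~~~~~~~~~~~~~~~~~~^^^^^^^^^^^^^
                                             signature=signature)
                                             ^^^^^^^^^^^^^^^^^^^^
    raise LinAlgError("SVD did not converge in Linear Least Squares")
numpy.linalg.LinAlgError: SVD did not converge in Linear Least Squares
```

Request:
carry_out --series "0 0.0015 -0.015 0; 0 0 -0.025 0; 0 0 -0.025 0; 0 0 -0.02 0; 0 0 -0.01 0; 0 0 -0.005 0; 0 0 -0.003 0; 0 0 -0.002 0; 0 0 0 0"

```text
time: 12.75
tool_pos: [0.4626, -0.2325, 0.1858]
tcp_rot: [2.562, 1.817, 0.001]
wrist_force: [-0.0, -0.5, -1.9]
width: 0.265
grip_force: 64.8
```

Request:
carry_out --series "0 0 -0.0015 0; 0 0 -0.001 0; 0 0 0 0"

```text
time: 13.12
tool_pos: [0.4628, -0.2327, 0.1838]
tcp_rot: [2.561, 1.817, 0.001]
wrist_force: [-1.0, 1.3, 2.3]
width: 0.264
grip_force: 65.5
```

Request:
carry_out --series "0 0 0 0; 0 0 0 0; 0 0 0 0; 0 0 0 0; 0 0 0 0" --jaw 0.1

```text
time: 13.75
tool_pos: [0.4623, -0.2324, 0.1828]
tcp_rot: [-2.562, -1.818, 0.0]
wrist_force: [-0.0, -0.5, 0.3]
width: 0.549
grip_force: 0.0
```

Request:
carry_out --series "0 0 0.01 0; 0 0 0.02 0; 0 0 0.03 0; 0 0 0.04 0; 0 0 0.03 0; 0 0 0.01 0; -0.03 -0.03 0 0; -0.03 -0.04 0 0; 0 -0.04 0 0; 0 0 0 0; 0 0 0 0"

```text
time: 15.12
tool_pos: [0.402, -0.3418, 0.3219]
tcp_rot: [-2.561, -1.816, -0.0]
wrist_force: [0.3, -0.4, -0.4]
width: 0.547
grip_force: 0.0
```

```bash
python3 t.py 8
python3 - <<'E'
from h import *
for n in("top","side"):
    im,d,P=look(n); m=(abs(P[...,2]-.144)<.006)&(np.hypot(P[...,0]-.489,P[...,1]+.241)<.08)
    q=P[m]; r=cv2.minAreaRect(q[:,:2].astype(np.float32)*1000) if len(q)>5 else None; print(n,len(q),r)
    h=(abs(P[...,2]-.189)<.006)&(np.hypot(P[...,0]-.489,P[...,1]+.241)<.08); print(h.sum(),P[h].mean(0) if h.any() else 0)
a=cv2.imread('pics/top8.png')[80:280,240:640];b=cv2.imread('pics/side8.png')[60:260,200:600]
cv2.imwrite('pics/c8.png',cv2.resize(np.vstack([a,b]),None,fx=1.5,fy=1.5))
E
```

```text
15.125 [ 0.4020002  -0.34176899  0.32194297] [ 0.3 -0.4 -0.4] 0.5473665184529052 0.0
top 431 ((491.6633605957031, -241.234375), (37.319068908691406, 81.06649780273438), 71.28204345703125)
210 [ 0.46506642 -0.23122804  0.18897285]
side 232 ((489.5969543457031, -242.32716369628906), (38.41651916503906, 80.45882415771484), 69.15579986572266)
106 [ 0.46305131 -0.23118802  0.18759546]
```

View pics/c8.png

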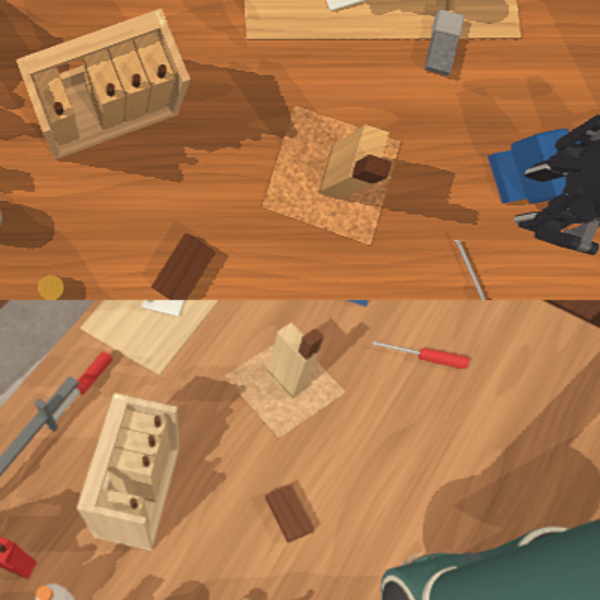

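The beam stands upright in the middle of the mat, at (350,165) in the composite. The other four stand in the rack and the robot is clear.

```bash
python3 -c "
from workcell import bot
print(bot.finish_job())"
```

```text
the job is handed in; nothing more can be done
None
```

The block-handled beam was tipped about 20 degrees, drawn free and now stands upright within about 3 mm of the mat's centre. The other four beams are still standing in the rack, and the job was handed in at about 15 s. To finish the tip I opened the jaws slightly, pushed with the rear finger, then gripped again before lifting.

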